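# Make up the pressing load on the spring scale

## Robot

A 6-joint arm with a two-finger parallel gripper is mounted at the origin on the work surface. World frame = base frame: x ahead of the robot, y to its left, z up, the work surface at z = 0. Lengths are in mm, angles in rad, forces in N, time in s.
With the tool pointing down it reaches from about 250 to 725 mm from the base axis. Payload 4 kg.
Tool frame: the origin (TCP) lies at the very end of the fingers, on their centre line; the grasp point (between the pads) lies 19 mm behind it (env.tcp_to_grasp is the distance from the TCP to the grasp point, in mm); z points along the fingers, y is the direction in which the jaws open and shut (so a half turn about z gives the same grasp; the last joint's range is limited). The gripper opens to 85 mm and grips with 20 to 120 N. Pads are 22 mm wide; open, the fingers measure 114 mm over their backs; the gripper's body (76 mm by 85 mm) begins 54 mm behind the grasp point. The pads swing forward as they close: fully open they stand 13 mm farther back than shut.
Start: joints at [1.182, 0.241, 0.005, 1.335, 0, 1.571], TCP at [189.537, 462.683, 231.306] pointing down, gripper open.
Joint ranges: [-2.72, 2.72], [-1.05, 1.87], [-1.09, 1.28], [-1.99, 2.15], [-1.42, 1.44], [-3.14, 3.14]. Speed limits (rad/s): [2.79, 2.79, 3.14, 3.14, 3.14, 3.14].

## Interface

Orientations are given as a 3x3 rotation matrix whose columns are the frame's x, y, z axes.
In Python, from rig import status, read_camera, workorder, trace, env gives the robot as it stands.
- The arm moves only by the shell command python3 -m jog 'ROWS' [OPENING] [FORCE]. ROWS is JSON, a list of rows, each an object of numbers: "tx", "ty", "tz": the shift along the tool's x, y, z in cm; "twist": the turn about the tool's z in rad. In form: [{"tx": .., "ty": .., "tz": .., "twist": ..}, ...]. A call has 1 to 5 rows; each row shifts and turns the commanded pose from where the row before left it, along the tool's axes as they then stand; what a row does not reach is not made up. A row lasts 1/12 s, in which the tool goes at most 41.7 mm and 7.16 degrees, less where a joint would pass 70% of its speed; a pose out of reach is approached as far as the arm can. A call is refused whole if a number of a shift passes 4.17 or a number of a turn 0.125, either way. A call with a gripper value outside its range is refused whole. OPENING is the closure, from -1 (fully open) to 1 (shut), set as the call begins (- or left out, the last holds). The fingers move at their own pace and stop on an object; FORCE is the grip in N (left out, the last holds). Time passes only in rows, so rows that do not move let the fingers close. It gives the time, the measured TCP pose, the force and the opening at its end, in the units of the state.
- status.get_state(): the state, without advancing time (a new reading comes with each control period).
- read_camera(name): name is "scene" or "top"; returns a dict with "frame" (420x560x3 uint8, red, green, blue), "fx", "fy", "cx", "cy" (pixels), "camera_from_world" (4x4, takes a point from world to camera coordinates). Camera axes: x right, y up, looking along -z (the intrinsics and any distortion apply to the point x, -y, -z); pixel columns grow to the right and rows downward; lengths in mm; the calibration is good to about 2 mm. A picture is of the moment at which its call begins. There is no depth.
- workorder.job_done(): hands the job in, once; it reports no verdict.
Trained networks look in a picture, given as the dict that the camera call returned (one of the last four; its "shot" number tells which), for a name from the list of things; names that differ only in an ending like _2 or _b are one class to them, and where a whole thing is asked for, a point or a joint stands for the part that bears it (a point fixed in the world has none). Each returns a list of dicts, best first, with "score" (0 to 1); they miss things now and then, are a little off and sometimes report something else, mostly with a low value. They report only what shows in the picture. A call takes as long as a camera call. They do not tell look-alikes from the thing itself.
- trace(picture, label): "pixels" (420x560 bool, what is visible of it) and "bbox" ([left, top, right, bottom] in pixels, round what is visible of it).
The state is a dict: "time_s": time; "joints": joint angles; "qvel": joint speeds; "tau": joint torques, N m; "ee_pos": TCP position; "tcp_rot": TCP orientation; "contact_force": force on the tool from outside, world axes, zero at the start; "ft_torque": the same for the moment, N m; "opening": opening from 0.0 (shut) to 1.0 (fully open).
Only numpy, scipy, OpenCV 4.12 (cv2) and the standard library are available. Lean on these libraries where they do the work, as an engineer would, in place of code of your own. Each camera call takes 0.05 s, during which the arm holds its last target. There are 200 camera calls.

## Task

Make up the pressing load for gluing an instrument: take steel bars from the sloping rack and lay them flat, side by side, in the pan of the spring scale until its pointer stands level with the brass block on the column, the pointer's whole tip within the block's height. Set each bar down gently so that the pan never bangs down, leave any bar you do not need in the rack, and do not disturb the basin, the jar or the brush.

Things in the scene. Friction and masses are not known exactly. Their poses are not given: they have to be found in the camera images.
- bar_short_mid (a point): Shortest plain steel bar, 64 x 20 x 20 mm, about 200 g (within 2 %). The point is the bar's centre; x runs along its length (up the slope at the start), y across its width, z out of its upper face. At the start it lies on the sloping rack, its lower end against the ledge, its long axis running straight up the slope (35 degrees). The three bars lie about 75 mm apart in any order
- bar_middle_mid (a point): Middle-length plain steel bar, 96 x 20 x 20 mm, about 300 g (within 2 %). The point is the bar's centre; x runs along its length (up the slope at the start), y across its width, z out of its upper face. At the start it lies on the sloping rack, its lower end against the ledge, its long axis running straight up the slope (35 degrees). The three bars lie about 75 mm apart in any order
- bar_long_mid (a point): Longest plain steel bar, 128 x 20 x 20 mm, about 400 g (within 2 %). The point is the bar's centre; x runs along its length (up the slope at the start), y across its width, z out of its upper face. At the start it lies on the sloping rack, its lower end against the ledge, its long axis running straight up the slope (35 degrees). The three bars lie about 75 mm apart in any order
- rack: Fixed wooden sloping rack, 230 mm wide (y), about 160 mm deep (x), 130 mm high. Origin under its centre on the table; its own +x is the horizontal direction in which the slope climbs, at 35 degrees to the level, away from the robot's side. The board is bare apart from a ledge along its lower edge that stands 12 mm out of the board. The scale and the rack may stand either way round, left or right
- pan_floor (a point): Centre of the inner floor of the scale's square steel pan: 190 mm (x) by 200 mm (y) outside, with a rim 3 mm thick that stands 7 mm above the floor. z up; the pan moves straight up and down and does not tip. Unloaded, the floor stands about 160 mm above the table
- pan (a joint): How far the pan has sunk, m: 0 at its upper stop, 0.106 at its lower stop, growing downwards. Sprung: every 100 g laid in the pan sinks it 12 mm, and it settles in about a second. Unloaded it reads 0.007 to 0.017
- pointer_tip (a point): Middle of the end of the pointer, a flat dark tab 16 mm wide and 4 mm thick that sticks out 29 mm from the pan's +y rim towards the column and moves with the pan, 4 mm above the pan floor's level
- mark_mid (a point): Centre of the fixed brass block, 26 x 34 mm and 20 mm high, clamped on the scale's upright column (its top 136 mm above the table) just beyond the pointer's end on the pan's +y side. At the start it is 60 to 84 mm lower than the pointer
- basin: Bystander: red plastic basin, 150 mm across, 65 mm high; origin under its centre
- jar: Bystander: amber jar with a steel lid, 64 mm across, 85 mm high; origin under its centre
- brush: Bystander: flat brush 170 mm long lying on the table; origin under its middle
Things that resemble listed ones, but are neither listed nor needed, are in the scene too. Leave any blue look-alike of the part that bears bar_long_mid alone.

How it is judged (in metres and radians):
At the end, for the whole second after the job is handed in: The pointer's middle is within 8.5 mm in height of the brass block's centre, the pan is still (under 10 mm/s), and every bar is at rest either lying flat on the pan's floor or still in the sloping rack (z of pointer_tip in the frame of mark_mid between -0.0085 and 0.0085 m and velocity of joint pan between -0.01 and 0.01 m/s and ((x of bar_short_mid in the frame of pan_floor between -0.095 and 0.095 m and y of bar_short_mid in the frame of pan_floor between -0.1 and 0.1 m and z of bar_short_mid in the frame of pan_floor between 0.003 and 0.018 m and angle between bar_short_mid's own x axis and vertical between 1.44 and 1.7 rad and linear speed of bar_short below 0.02 m/s) or (x of bar_short_mid in the frame of rack between -0.09 and 0.09 m and y of bar_short_mid in the frame of rack between -0.125 and 0.125 m and z of bar_short_mid in the frame of rack between 0.03 and 0.16 m and linear speed of bar_short below 0.02 m/s)) and ((x of bar_middle_mid in the frame of pan_floor between -0.095 and 0.095 m and y of bar_middle_mid in the frame of pan_floor between -0.1 and 0.1 m and z of bar_middle_mid in the frame of pan_floor between 0.003 and 0.018 m and angle between bar_middle_mid's own x axis and vertical between 1.44 and 1.7 rad and linear speed of bar_middle below 0.02 m/s) or (x of bar_middle_mid in the frame of rack between -0.09 and 0.09 m and y of bar_middle_mid in the frame of rack between -0.125 and 0.125 m and z of bar_middle_mid in the frame of rack between 0.03 and 0.16 m and linear speed of bar_middle below 0.02 m/s)) and ((x of bar_long_mid in the frame of pan_floor between -0.095 and 0.095 m and y of bar_long_mid in the frame of pan_floor between -0.1 and 0.1 m and z of bar_long_mid in the frame of pan_floor between 0.003 and 0.018 m and angle between bar_long_mid's own x axis and vertical between 1.44 and 1.7 rad and linear speed of bar_long below 0.02 m/s) or (x of bar_long_mid in the frame of rack between -0.09 and 0.09 m and y of bar_long_mid in the frame of rack between -0.125 and 0.125 m and z of bar_long_mid in the frame of rack between 0.03 and 0.16 m and linear speed of bar_long below 0.02 m/s))); the robot touches nothing.
It fails at once if the pan bangs down (it sinks faster than 0.4 m/s) (velocity of joint pan above 0.4 m/s).
It fails at once if the basin, jar or brush is moved by more than 30 mm (distance of any of basin, jar, brush from where it was at the start of the episode above 0.03 m).
It also fails if it takes over 67 s, if anything falls off the work surface, if the arm or the gripper's body presses on something with over 40 N, if the wrist force passes 120 N, or if a joint passes its speed limit or range.

## Working session

There is one attempt and no reset: what is moved stays moved. The work goes in short steps, Python scripts to look and compute and a shell command to move; the robot and the scene stay as the last step left them, time stands still between calls to the robot, and variables do not carry over. Pictures are saved under pics/ and viewed, about 8 in all and at most 12, crops included, and the job is handed in when it is done.

```bash
ls; mkdir -p pics; cat > look.py <<'E'
import cv2,numpy as np
from rig import status, read_camera, workorder, trace, env
def save(p,n,crop=None,s=1):
    f=p["frame"][:,:,::-1]
    if crop: l,t,r,b=crop; f=f[t:b,l:r]
    cv2.imwrite(f"pics/{n}.png",cv2.resize(f,None,fx=s,fy=s,interpolation=cv2.INTER_CUBIC))
def ray(p,u,v):
    M=np.array(p["camera_from_world"]);R=M[:3,:3];c=-R.T@M[:3,3]
    d=R.T@np.array([(u-p["cx"])/p["fx"],-(v-p["cy"])/p["fy"],-1]);return c,d
def onplane(p,u,v,z):
    c,d=ray(p,u,v);return c+d*(z-c[2])/d[2]
def proj(p,X):
    M=np.array(p["camera_from_world"]);q=M[:3,:3]@np.array(X)+M[:3,3]
    return np.array([p["cx"]+p["fx"]*q[0]/-q[2],p["cy"]+p["fy"]*-q[1]/-q[2]])
E
python3 - <<'E'
from look import *
for n in("scene","top"):
    p=read_camera(n);save(p,n+"0",s=1.4)
    print(n,[k for k in p], p["fx"],p["cx"],p["cy"],ray(p,p["cx"],p["cy"]))
    for l in("bar_short_mid","bar_middle_mid","bar_long_mid","rack","pan","mark_mid","pointer_tip","basin","jar","brush"):
        try: 
            for t in trace(p,l)[:2]:
                ys,xs=np.nonzero(t["pixels"]);print(l,round(t["score"],2),t["bbox"],xs.mean().round(1),ys.mean().round(1),len(xs))
        except Exception as e: print(l,e)
print(status.get_state())
E
```

```text
pics
scene ['frame', 'fx', 'fy', 'cx', 'cy', 'camera_from_world', 'shot'] 518.6743247620639 278.0346533345789 198.44474058329502 (array([1008.09096299, -456.09002504, 1495.30505228]), array([-0.31105091,  0.40779467, -0.85845841]))
bar_short_mid 0.65 [244.2, 198.4, 262.3, 214.0] 251.3 204.2 145
bar_short_mid 0.58 [129.9, 255.5, 231.3, 356.7] 180.0 303.0 5255
bar_middle_mid 0.7 [272.9, 172.5, 297.6, 180.6] 285.0 176.3 152
bar_long_mid 0.8 [355.4, 180.0, 388.8, 194.3] 369.8 186.3 277
bar_long_mid 0.77 [256.9, 184.3, 287.1, 198.9] 273.1 191.7 215
rack 0.78 [234.5, 171.9, 319.0, 243.6] 279.0 201.4 2100
pan 0.78 [128.7, 254.1, 230.4, 354.5] 179.9 303.1 5456
pointer_tip 0.92 [130.9, 257.3, 234.7, 358.2] 179.7 303.2 5249
basin 0.95 [274.6, 256.9, 325.1, 307.2] 299.0 282.7 1954
jar 0.94 [213.7, 224.2, 236.5, 255.3] 224.4 238.1 521
brush 0.69 [236.8, 145.3, 258.9, 183.3] 247.7 160.7 388
top ['frame', 'fx', 'fy', 'cx', 'cy', 'camera_from_world', 'shot'] 545.8485461569885 275.9941035042809 208.1280879514322 (array([ 287.71239558,  158.18474923, 1600.69546695]), array([ 0.16291676,  0.02189793, 
[... 748 characters left out ...]
e-03, 1.33516694e+00,
       2.29495245e-05, 1.57077409e+00]), 'qvel': array([-0.00081835,  0.00132148,  0.00177807, -0.0011002 ,  0.0015702 ,
        0.00086001]), 'tau': array([ 1.82753745e-03, -3.72221446e+01,  2.52695578e+01,  1.27748412e-03,
        2.70097962e-04,  1.26489428e-05]), 'ee_pos': array([189.50969403, 462.69922574, 231.31227278]), 'tcp_rot': array([[-9.25393274e-01,  3.79008295e-01, -7.26438417e-06],
       [ 3.79008294e-01,  9.25393274e-01,  4.28124999e-05],
       [ 2.29487048e-05,  3.68651376e-05, -9.99999999e-01]]), 'contact_force': array([-0.42478664, -0.57615093, -0.51836553]), 'ft_torque': array([-0.03235887,  0.00625476, -0.01243556]), 'opening': 0.9995887316478518}
```

View pics/top0.png

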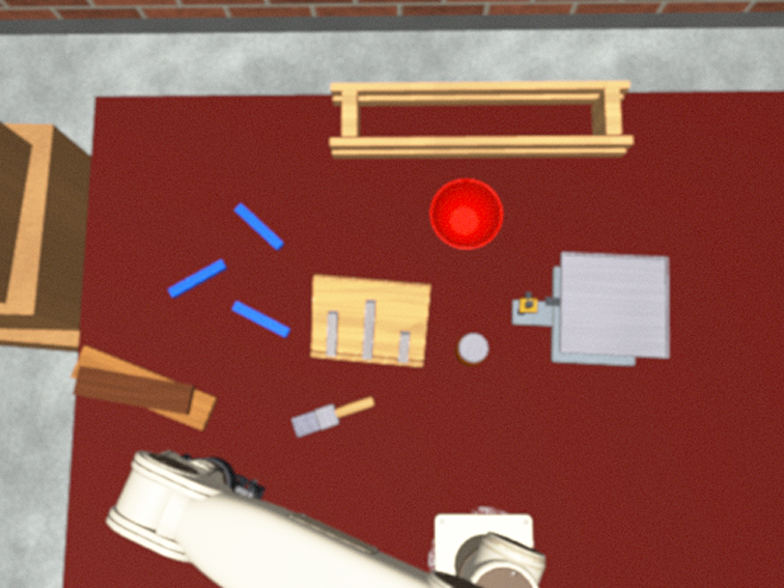

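View pics/scene0.png

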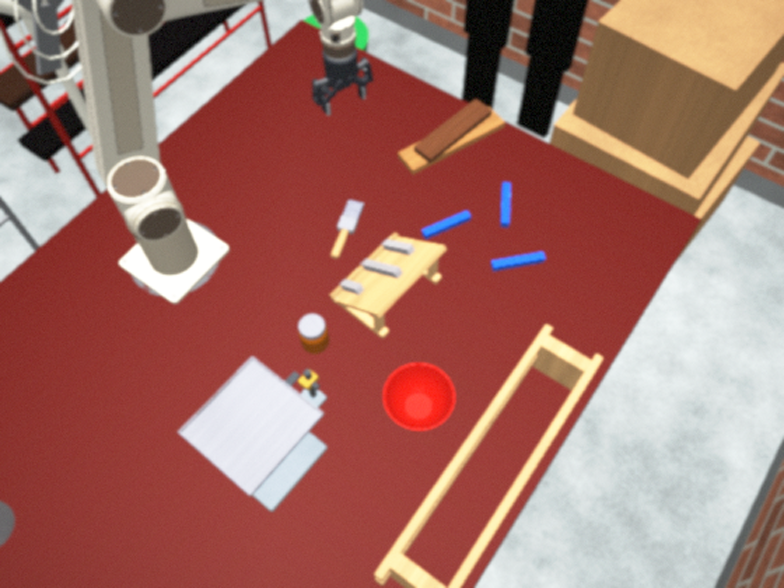

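```bash
python3 - <<'E'
from look import *
from scipy.optimize import least_squares
P=[read_camera("scene"),read_camera("top")]
c=np.hstack([cv2.resize(P[0]["frame"][245:370,120:245],(396,396),interpolation=cv2.INTER_CUBIC),cv2.resize(P[1]["frame"][160:275,360:485],(396,364),interpolation=cv2.INTER_CUBIC)[:364].copy() if 0 else cv2.resize(P[1]["frame"][160:285,360:485],(396,396),interpolation=cv2.INTER_CUBIC)])
cv2.imwrite("pics/pan.png",c[:,:,::-1])
# bars
BB={}
L=dict(short=64,middle=96,long=128)
exp={("short",0):(251,204),("middle",0):(285,176),("long",0):(273,191),("short",1):(287,248),("middle",1):(236,238),("long",1):(262,237)}
for n in L:
  for i,p in enumerate(P):
    # steel inside rack: use network mask closest to expected
    ts=trace(p,f"bar_{n}_mid")
    best=None
    for t in ts:
        ys,xs=np.nonzero(t["pixels"])
        if len(xs) and np.hypot(xs.mean()-exp[n,i][0],ys.mean()-exp[n,i][1])<14: 
            best=t;break
    if best: BB[n,i]=np.array(best["bbox"]);print(n,i,BB[n,i])
def pose(q,k):
    x,y,z,yaw=q[2*0+3*k],q[3*k+1],q[3*k+2],q[9]
    a=np.radians(35)
    X=np.array([np.cos(yaw)*np.cos(a),np.sin(yaw)*np.cos(a),np.sin(a)]);Y=np.array([-np.sin(yaw),np.cos(yaw),0])
    return np.array([x,y,z]),X,Y,np.cross(X,Y)
def corners(q,k,l):
    c,X,Y,Z=pose(q,k)
    return [c+sx*X*l/2+sy*Y*10+sz*Z*10 for sx in(-1,1) for sy in(-1,1) for sz in(-1,1)]
def res(q):
    r=[]
    for k,n in enumerate(L):
        C=corners(q,k,L[n])
        for i,p in enumerate(P):
            if (n,i) in BB:
                u=np.array([proj(p,x) for x in C]);b=np.r_[u.min(0),u.max(0)]
                r+=list(b-BB[n,i])
    # lower-end constraint: equal coordinate along X and normal
    e=[]
    for k,n in enumerate(L):
        c,X,Y,Z=pose(q,k);e.append((c@X-L[n]/2,c@Z,c@Y))
    e=np.array(e);r+=list((e[1:,:2]-e[0,:2]).ravel()/1.)
    r+=[(e[1,2]-e[2,2]-75)/3,(e[2,2]-e[0,2]-75)/3]
    return r
q0=[]
for n in L: q0+=list(onplane(P[1],*exp[n,1],60))
s=least_squares(res,q0+[0.],loss="soft_l1")
for k,n in enumerate(L): print(n,s.x[3*k:3*k+3].round(1))
print("yaw",s.x[9],"res",np.round(res(s.x),1))
np.save("bars.npy",s.x)
for i,p in enumerate(P):
    t=trace(p,"pan")[0];h,_=cv2.findContours(t["pixels"].astype(np.uint8),0,2);h=max(h,key=cv2.contourArea)
    a=cv2.approxPolyDP(cv2.convexHull(h),6,True)[:,0];print("pan",i,a.tolist())
    f=p["frame"].astype(int);m=(f[...,0]>120)&(f[...,1]>90)&(f[...,2]<80)
    w=np.zeros_like(m);(w.__setitem__((slice(255,290),slice(205,235)),1) if i==0 else w.__setitem__((slice(205,230),slice(362,392)),1))
    ys,xs=np.nonzero(m&w);print("brass",i,xs.min(),xs.max(),ys.min(),ys.max(),xs.mean(),ys.mean(),len(xs))
E
```

```text
short 1 [283.2 235.1 291.9 260.5]
middle 0 [275.3 173.8 297.5 183.4]
middle 1 [230.  222.2 243.6 253.3]
long 0 [258.1 184.7 288.1 198.5]
long 1 [260.7 214.6 266.9 257.6]
short [428.5 159.8  46.6]
middle [457.6 307.5  55.7]
long [462.  231.9  65.1]
yaw -0.10548315000116143 res [-0.3  1.3  0.2 -0.5 -2.2 -2.6 -0.1  0.2  1.  -1.3 -3.2  1.1 -0.3  0.3
  0.1  1.5 -4.  -0.9  0.4 -0.2  0.2 -0.3 -0.3  0.4 -0.1  0.1]
pan 0 [[181, 256], [211, 266], [231, 296], [179, 353], [130, 307]]
brass 0 212 227 263 277 220.41304347826087 271.19565217391306 46
pan 1 [[400, 181], [475, 184], [476, 254], [400, 251], [389, 218]]
brass 1 371 384 212 223 376.45454545454544 217.8409090909091 88
```

View pics/pan.png

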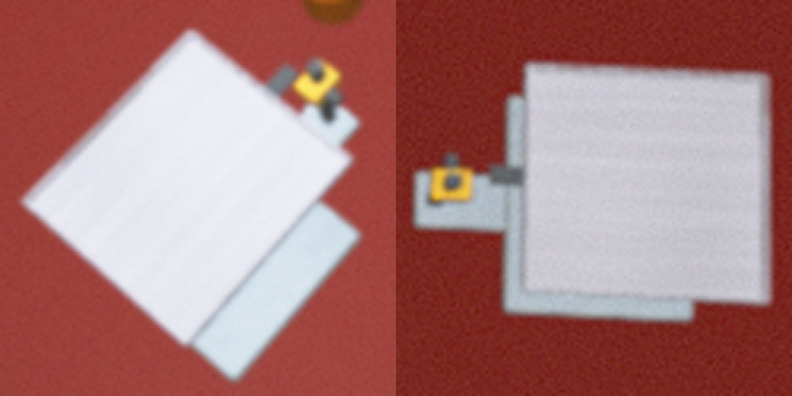

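```bash
python3 - <<'E'
from look import *
from scipy.optimize import least_squares
P=[read_camera("scene"),read_camera("top")]
S=np.array([(192,30),(351,157),(190,346),(22,201)])/3.168+[120,245]-.5
T=(np.array([(525,62),(769,74),(770,303),(523,291)])-[396,0])/3.168+[360,160]-.5
# order: top img tl(+x,+y), tr(+x,-y), br(-x,-y), bl(-x,+y); find matching order in scene by cost
off=np.array([(95,100),(95,-100),(-95,-100),(-95,100)])
best=None
for fl in(1,-1):
  for sh in range(4):
    SS=np.roll(S[::fl],sh,axis=0)
    def rs(q):
        c,s=np.cos(q[3]),np.sin(q[3]);r=[]
        for o,a,b in zip(off,SS,T):
            X=[q[0]+c*o[0]-s*o[1],q[1]+s*o[0]+c*o[1],q[2]]
            r+=list(proj(P[0],X)-a)+list(proj(P[1],X)-b)
        return r
    z=least_squares(rs,[380,-200,160,0])
    if best is None or z.cost<best[0]: best=(z.cost,z.x,rs(z.x))
print("pan x y rimz yaw",best[1],"\n",np.round(best[2],1))
pan=best[1]; np.save("pan.npy",pan)
def tri(a,b):
    f=lambda X:np.r_[proj(P[0],X)-a,proj(P[1],X)-b]
    z=least_squares(f,[380,-80,120]);return z.x.round(1),f(z.x).round(1)
s0=np.array([120,245]);t0=np.array([360,160])
print("tip",tri(np.array((293,69))/3.168+s0-.5,np.array((94,175))/3.168+t0-.5))
c,s=np.cos(pan[3]),np.sin(pan[3])
print("tip pred",pan[0]-s*129,pan[1]+c*129)
# block model bboxes
for i,z0 in enumerate((80,92,104)):
    pass
def blk(q):
    return [np.array([q[0]+c*a*13-s*b*17,q[1]+s*a*13+c*b*17,q[2]+d*10]) for a in(-1,1) for b in(-1,1) for d in(-1,1)]
bs=np.array((294,60,341,104))/3.168+np.r_[s0,s0]-.5
bt=(np.array((430,166,472,201))-[396,0,396,0])/3.168+np.r_[t0,t0]-.5
def rb(q):
    r=[]
    for p,b in((P[0],bs),(P[1],bt)):
        u=np.array([proj(p,x) for x in blk(q)]);r+=list(np.r_[u.min(0),u.max(0)]-b)
    return r
z=least_squares(rb,[pan[0],pan[1]+150,95]);print("block",z.x.round(1),np.round(rb(z.x),1))
# overlay
q=np.load("bars.npy");Ls=[64,96,128];im=[]
for p,(l,t),w in((P[0],(228,160),100),(P[1],(214,185),100)):
    k=3.96;g=cv2.resize(p["frame"][t:t+w,l:l+w],(396,396),interpolation=cv2.INTER_CUBIC)[:,:,::-1].copy();im.append(g)
cv2.imwrite("pics/rack.png",np.hstack(im))
E
```

```text
pan x y rimz yaw [ 5.00101194e+02 -2.38037185e+02  1.71078104e+02 -4.80661319e-02] 
 [ 0.4  0.   0.6  0.6 -1.  -0.6 -0.6  0.1  0.6  0.1 -0.2 -0.7 -0.3  0.
  0.4 -0.5]
tip (array([ 506. , -109.1,  167.9]), array([-0.1,  0. , -0.1, -0.1]))
tip pred 506.29933781892305 -109.18617396869482
block [508.1 -87.8 101.2] [-0.  -1.3  0.4  1.3 -0.1  0.2  0.3  0.1]
```

View pics/rack.png

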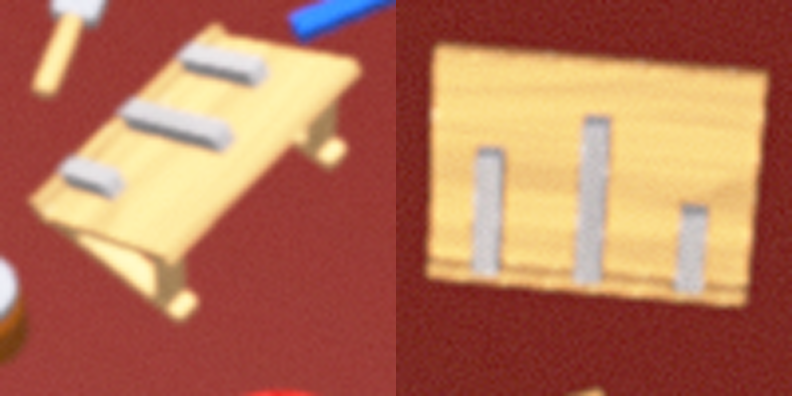

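```bash
cat > bars.py <<'E'
from look import *
from scipy.optimize import least_squares
L=dict(short=64,middle=96,long=128)
P=[read_camera("scene"),read_camera("top")]
sc=lambda b:np.array(b)/3.96+[228,160,228,160]-.5
tp=lambda b:(np.array(b)-[396,0,396,0])/3.96+[214,185,214,185]-.5
BB={("middle",0):sc((178,41,268,84)),("long",0):sc((119,95,233,151)),("short",0):sc((58,155,125,197)),
("middle",1):tp((471,146,505,277)),("long",1):tp((574,115,610,285)),("short",1):tp((676,203,709,296))}
a=np.radians(35)
def axes(yaw):
    X=np.array([np.cos(yaw)*np.cos(a),np.sin(yaw)*np.cos(a),np.sin(a)]);Y=np.array([-np.sin(yaw),np.cos(yaw),0]);return X,Y,np.cross(X,Y)
# params: e0 (lower end centre of long bar), yaw, offsets of short and middle along Y
def cen(q):
    X,Y,Z=axes(q[3]);e=np.array(q[:3])
    return dict(short=e+Y*q[4]+X*32,middle=e+Y*q[5]+X*48,long=e+X*64)
def res(q):
    X,Y,Z=axes(q[3]);r=[];C=cen(q)
    for (n,i),b in BB.items():
        u=np.array([proj(P[i],C[n]+sx*X*L[n]/2+sy*Y*10+sz*Z*10) for sx in(-1,1) for sy in(-1,1) for sz in(-1,1)])
        r+=list(np.r_[u.min(0),u.max(0)]-b)
    return r
s=least_squares(res,[410,232,30,-.1,-75,75],loss="soft_l1")
print(s.x.round(3),np.round(res(s.x),1));C=cen(s.x)
for n in C: print(n,C[n].round(1))
# block IoU
pan=np.load("pan.npy");c,sn=np.cos(pan[3]),np.sin(pan[3])
M=[]
for p,(l,t,r_,b) in((P[0],(205,255,235,290)),(P[1],(362,205,392,230))):
    f=cv2.resize(p["frame"][t:b,l:r_],None,fx=8,fy=8,interpolation=cv2.INTER_CUBIC).astype(int)
    m=(f[...,0]-f[...,2]>60)&(f[...,1]>110);k=m.astype(np.uint8)
    M.append((cv2.morphologyEx(k,cv2.MORPH_CLOSE,np.ones((25,25))),l,t))
def iou(q):
    o=0
    for p,(m,l,t) in zip(P,M):
        u=np.array([proj(p,[q[0]+c*A*13-sn*B*17,q[1]+sn*A*13+c*B*17,q[2]+D*10]) for A in(-1,1) for B in(-1,1) for D in(-1,1)])
        h=cv2.convexHull((((u+.5-[l,t])*8)).astype(np.float32)).astype(np.int32);w=np.zeros_like(m);cv2.fillConvexPoly(w,h,1)
        o+=(w&m).sum()/(w|m).sum()
    return o
import itertools
for z in range(86,114,3): print(z,max((round(iou((x,y,z)),3),x,y) for x in range(500,516,2) for y in range(-98,-74,2)))
E
python3 bars.py
```

```text
[ 4.09246e+02  2.32921e+02  4.37660e+01 -8.30000e-02 -7.36830e+01
  7.35960e+01] [-1.1 -0.7  0.9  0.7 -0.9 -0.1  1.3  0.3 -0.7 -0.6  0.9  0.8 -0.2 -0.1
  0.1  0.6 -0.4 -0.5  0.3  0.7 -0.3 -0.2  0.3  0.1]
short [429.2 157.3  62.1]
middle [454.6 303.   71.3]
long [461.5 228.6  80.5]
86 (np.float64(1.304), 510, -90)
89 (np.float64(1.329), 508, -90)
92 (np.float64(1.408), 508, -88)
95 (np.float64(1.484), 508, -88)
98 (np.float64(1.532), 508, -88)
101 (np.float64(1.554), 508, -88)
104 (np.float64(1.538), 508, -88)
107 (np.float64(1.473), 508, -88)
110 (np.float64(1.373), 508, -88)
113 (np.float64(1.282), 506, -88)
```

```bash
cat > go.py <<'E'
import sys
from look import *
# usage: go.py x y z [yawdeg of tool y]; prints remaining shift in tool axes, cm
s=status.get_state();R=np.array(s["tcp_rot"]);p=np.array(s["ee_pos"])
print("t",round(s["time_s"],2),"pos",p.round(1),"y-dir deg",np.degrees(np.arctan2(R[1,1],R[0,1])).round(2),"F",np.round(s["contact_force"],1),"op",round(s["opening"],3))
if len(sys.argv)>3: print("shift cm",(R.T@(np.array(list(map(float,sys.argv[1:4])))-p)/10).round(2))
E
python3 -m jog '[{"twist":-0.102},{"twist":-0.102},{"twist":-0.102},{},{}]' 0.05 60; python3 go.py 429 157.3 160
python3 - <<'E'
from look import *
p=read_camera("top")
for u,v,z in((332.4,152.8,60),(335.5,249.8,85),(233,297.6,5)): print(onplane(p,u,v,z).round())
E
```

```text
t 1.8 pos [189.5 462.7 231.3] y-dir deg 67.72 F [-0.9  0.7  0.6] op 0.997
shift cm [-33.74 -19.18   7.13]
[705.  29.  60.]
[420.  27.  85.]
[289. 318.   5.]validation failed for argument at $[0]...
```

```bash
python3 -m jog '[{"tx":0,"ty":0,"tz":0,"twist":-0.102},{"tx":0,"ty":0,"tz":0,"twist":-0.102},{"tx":0,"ty":0,"tz":0,"twist":-0.102},{"tx":0,"ty":0,"tz":0,"twist":0}]' 0.05 60; python3 go.py 429 157.3 160
```

```text
time_s: 2.18
ee_pos: [189.5, 462.7, 231.3]
tcp_rot: [[-0.997, 0.081, 0.0], [0.081, 0.997, -0.0], [-0.0, 0.0, -1.0]]
contact_force: [0.2, 1.2, 1.2]
opening: 0.477
t 2.18 pos [189.5 462.7 231.3] y-dir deg 85.35 F [0.2 1.2 1.2] op 0.477
shift cm [-26.34 -28.5    7.13]
```

```bash
python3 -m jog '[{"tx":-2.63,"ty":-2.85,"tz":0,"twist":0},{"tx":-2.63,"ty":-2.85,"tz":0,"twist":0},{"tx":-2.63,"ty":-2.85,"tz":0,"twist":0},{"tx":-2.63,"ty":-2.85,"tz":0,"twist":0},{"tx":-2.63,"ty":-2.85,"tz":0,"twist":0}]' >/dev/null; python3 -m jog '[{"tx":-2.63,"ty":-2.85,"tz":0,"twist":0},{"tx":-2.63,"ty":-2.85,"tz":0,"twist":0},{"tx":-2.63,"ty":-2.85,"tz":0,"twist":0},{"tx":-2.63,"ty":-2.85,"tz":0,"twist":0},{"tx":-2.63,"ty":-2.85,"tz":0,"twist":0}]' >/dev/null
python3 -m jog '[{"tx":0,"ty":0,"tz":3.5,"twist":0},{"tx":0,"ty":0,"tz":3.5,"twist":0},{"tx":0,"ty":0,"tz":0,"twist":0}]'
python3 go.py 429 157.3 100
python3 - <<'E'
from look import *
P=[read_camera("scene"),read_camera("top")];k=4
im=[cv2.resize(p["frame"][t:t+100,l:l+100],(396,396),interpolation=cv2.INTER_CUBIC) for p,(l,t) in zip(P,((220,150),(220,180)))]
s=status.get_state()["ee_pos"]
for p,(l,t),g in zip(P,((220,150),(220,180)),im):
    for q in (s,[429.2,157.3,62.1]): 
        u=(proj(p,q)+.5-[l,t])*3.96;cv2.circle(g,tuple(int(x) for x in u),3,(0,255,0),-1)
cv2.imwrite("pics/above.png",np.hstack(im)[:,:,::-1])
E
```

```text
time_s: 3.27
ee_pos: [423.8, 154.2, 155.5]
tcp_rot: [[-0.996, 0.088, -0.012], [0.088, 0.996, -0.004], [0.011, -0.005, -1.0]]
contact_force: [-1.3, 0.7, -0.8]
opening: 0.47
t 3.27 pos [423.8 154.2 155.5] y-dir deg 84.97 F [-1.3  0.7 -0.8] op 0.47
shift cm [-0.55  0.39  5.54]
```

View pics/above.png

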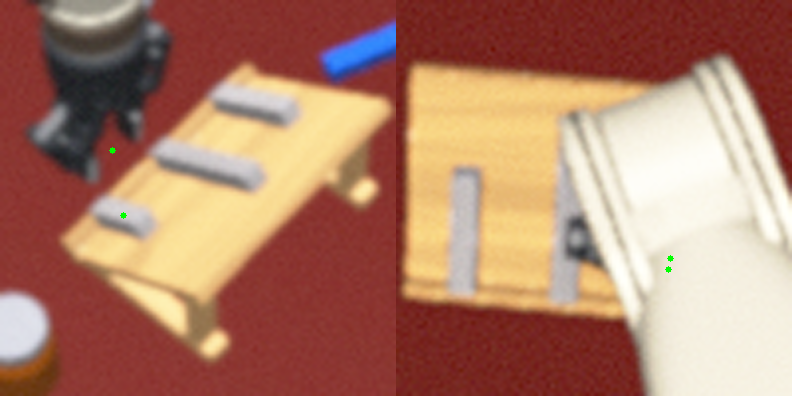

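```bash
python3 -m jog '[{"tx":-0.3,"ty":0.2,"tz":2.5,"twist":0},{"tx":-0.2,"ty":0.1,"tz":2.5,"twist":0},{"tx":0,"ty":0,"tz":1.5,"twist":0},{"tx":0,"ty":0,"tz":0,"twist":0}]'
python3 go.py 429 157.3 60
```

```text
time_s: 3.7
ee_pos: [432.7, 160.0, 95.9]
tcp_rot: [[-0.997, 0.082, -0.002], [0.082, 0.997, -0.001], [0.002, -0.001, -1.0]]
contact_force: [-0.5, -0.0, -0.9]
opening: 0.473
t 3.7 pos [432.7 160.   95.9] y-dir deg 85.29 F [-0.5 -0.  -0.9] op 0.473
shift cm [ 0.34 -0.3   3.59]
```

```bash
python3 -m jog '[{"tx":0.34,"ty":-0.3,"tz":1.5,"twist":0},{"tx":0,"ty":0,"tz":1.0,"twist":0},{"tx":0,"ty":0,"tz":0.5,"twist":0},{"tx":0,"ty":0,"tz":0.3,"twist":0},{"tx":0,"ty":0,"tz":0.3,"twist":0}]';python3 -m jog '[{"tx":0,"ty":0,"tz":0,"twist":0},{"tx":0,"ty":0,"tz":0,"twist":0}]'
python3 go.py 429 157.3 58
```

```text
time_s: 4.12
ee_pos: [431.1, 157.6, 61.9]
tcp_rot: [[-0.997, 0.082, 0.003], [0.082, 0.997, 0.001], [-0.003, 0.001, -1.0]]
contact_force: [-0.6, 1.0, 0.5]
opening: 0.473
time_s: 4.28
ee_pos: [430.3, 157.1, 61.1]
tcp_rot: [[-0.997, 0.083, 0.001], [0.083, 0.997, 0.0], [-0.001, 0.001, -1.0]]
contact_force: [0.1, 1.5, -0.4]
opening: 0.475
t 4.28 pos [430.3 157.1  61.1] y-dir deg 85.26 F [ 0.1  1.5 -0.4] op 0.475
shift cm [0.13 0.01 0.31]
```

```bash
python3 -m jog '[{"tx":0.1,"ty":0,"tz":0.2,"twist":0},{"tx":0,"ty":0,"tz":0.2,"twist":0},{"tx":0,"ty":0,"tz":0,"twist":0}]' ;python3 -m jog '[{"tx":0,"ty":0,"tz":0,"twist":0},{"tx":0,"ty":0,"tz":0,"twist":0},{"tx":0,"ty":0,"tz":0,"twist":0},{"tx":0,"ty":0,"tz":0,"twist":0}]' 1 60; python3 -m jog '[{"tx":0,"ty":0,"tz":-0.3,"twist":0},{"tx":0,"ty":0,"tz":-0.5,"twist":0},{"tx":0,"ty":0,"tz":-1.5,"twist":0},{"tx":0,"ty":0,"tz":-3,"twist":0},{"tx":0,"ty":0,"tz":-4,"twist":0}]'; python3 go.py 540 80 145
```

```text
time_s: 4.53
ee_pos: [428.4, 156.7, 56.1]
tcp_rot: [[-0.997, 0.083, -0.0], [0.083, 0.997, -0.0], [0.0, -0.0, -1.0]]
contact_force: [-0.2, -0.0, -0.1]
opening: 0.479
time_s: 4.87
ee_pos: [428.7, 157.1, 56.6]
tcp_rot: [[-0.997, 0.083, 0.0], [0.083, 0.997, 0.001], [-0.0, 0.001, -1.0]]
contact_force: [-1.8, 1.2, 4.0]
opening: 0.22
time_s: 5.28
ee_pos: [425.9, 155.7, 147.6]
tcp_rot: [[-0.997, 0.083, -0.007], [0.083, 0.997, -0.003], [0.007, -0.004, -1.0]]
contact_force: [1.8, -0.0, -1.6]
opening: 0.217
t 5.28 pos [425.9 155.7 147.6] y-dir deg 85.25 F [ 1.8 -0.  -1.6] op 0.217
shift cm [-12.   -6.6   0.2]
```

```bash
python3 -m jog '[{"tx":0,"ty":-3.4,"tz":-2,"twist":0},{"tx":0,"ty":-3.4,"tz":-1,"twist":0},{"tx":-2,"ty":-3.4,"tz":0,"twist":0},{"tx":-3.8,"ty":0,"tz":0,"twist":0},{"tx":-3.5,"ty":0,"tz":0,"twist":0}]'>/dev/null;python3 -m jog '[{"tx":-2.7,"ty":0,"tz":0,"twist":0},{"tx":0,"ty":0,"tz":0,"twist":0},{"tx":0,"ty":0,"tz":0,"twist":0}]'; python3 go.py 540 45 40
python3 - <<'E'
from look import *
p=read_camera("scene");u=proj(p,status.get_state()["ee_pos"]).astype(int);l,t=u-[70,60];save(p,"held",(l,t,l+140,t+110),5);print(l,t)
E
```

```text
time_s: 5.95
ee_pos: [540.4, 44.7, 178.4]
tcp_rot: [[-0.996, 0.084, -0.002], [0.084, 0.996, -0.0], [0.002, -0.001, -1.0]]
contact_force: [-0.9, 0.6, -1.1]
opening: 0.22
t 5.95 pos [540.4  44.7 178.4] y-dir deg 85.2 F [-0.9  0.6 -1.1] op 0.22
shift cm [1.000e-02 3.000e-02 1.384e+01]
184 170
```

View pics/held.png

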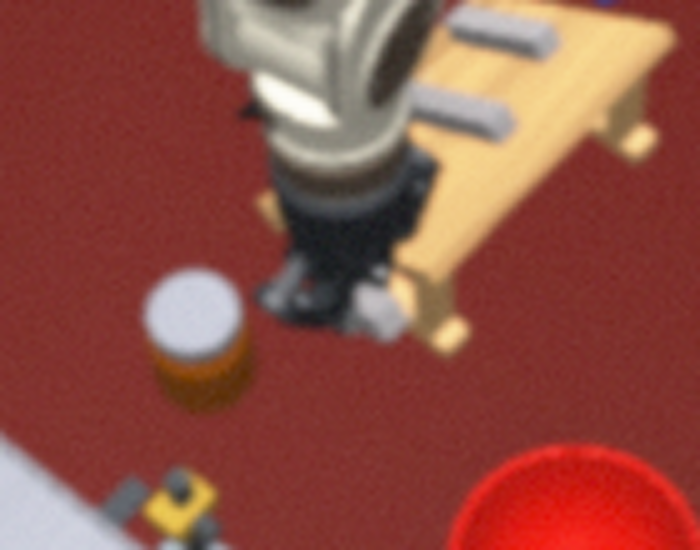

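```bash
python3 -m jog '[{"tx":0,"ty":0,"tz":4,"twist":0},{"tx":0,"ty":0,"tz":4,"twist":0},{"tx":0,"ty":0,"tz":4,"twist":0},{"tx":0,"ty":0,"tz":2,"twist":0},{"tx":0,"ty":0,"tz":0.5,"twist":0}]' ->/dev/null;python3 -m jog '[{"tx":0,"ty":0,"tz":0.5,"twist":0},{"tx":0,"ty":0,"tz":0.4,"twist":0},{"tx":0,"ty":0,"tz":0.4,"twist":0},{"tx":0,"ty":0,"tz":0.4,"twist":0}]' 1 25;python3 -m jog '[{"tx":0,"ty":0,"tz":0.4,"twist":0},{"tx":0,"ty":0,"tz":0.4,"twist":0},{"tx":0,"ty":0,"tz":0,"twist":0}]' 
```

```text
time_s: 6.75
ee_pos: [540.0, 42.3, 20.4]
tcp_rot: [[-0.996, 0.084, 0.003], [0.084, 0.996, -0.006], [-0.003, -0.006, -1.0]]
contact_force: [-2.9, -12.6, 27.5]
opening: 0.218
time_s: 7.0
ee_pos: [545.7, 42.3, 15.4]
tcp_rot: [[-0.996, 0.084, 0.015], [0.084, 0.996, -0.007], [-0.015, -0.006, -1.0]]
contact_force: [3.7, -9.7, 20.2]
opening: 0.214
```

```bash
python3 -m jog '[{"tx":0,"ty":0,"tz":0,"twist":0},{"tx":0,"ty":0,"tz":0,"twist":0},{"tx":0,"ty":0,"tz":-0.2,"twist":0},{"tx":0,"ty":0,"tz":0,"twist":0}]' 0.05 
python3 - <<'E'
from look import *
p=read_camera("scene");u=proj(p,status.get_state()["ee_pos"]).astype(int);l,t=u-[60,50];save(p,"down",(l,t,l+110,t+100),5);print(l,t)
p=read_camera("top")
print([ (np.round(t["bbox"]),round(t["score"],2)) for t in trace(p,"bar_short_mid")])
E
```

```text
time_s: 7.33
ee_pos: [539.1, 41.2, 10.9]
tcp_rot: [[-0.996, 0.085, -0.0], [0.085, 0.996, -0.009], [-0.001, -0.009, -1.0]]
contact_force: [0.5, -14.5, -5.4]
opening: 0.473
196 205
[]
```

View pics/down.png

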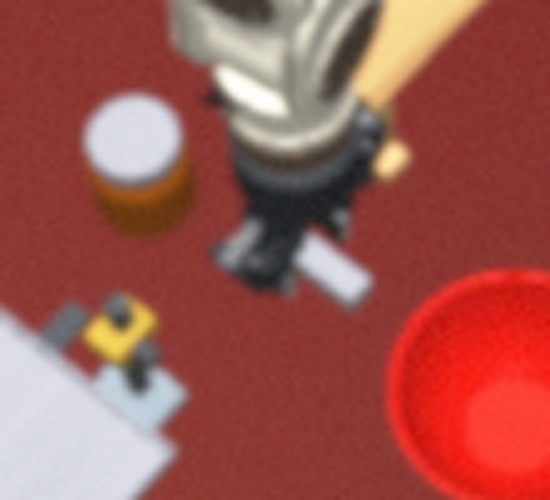

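```bash
python3 - <<'E'
from look import *
p=read_camera("scene")
for u,v in((372,275),(350,297)): print(onplane(p,196+u/5-.5,205+v/5-.5,20).round(1))
E
python3 go.py
```

```text
[582.1  51.8  20. ]
[579.8  32.   20. ]
t 7.53 pos [537.4  40.6  10.7] y-dir deg 85.08 F [  1.8 -15.1  -6.8] op 0.467
```

```bash
python3 -m jog '[{"tx":-0.6,"ty":-0.1,"tz":0,"twist":0},{"tx":-0.6,"ty":-0.1,"tz":0,"twist":0},{"tx":0,"ty":-0.1,"tz":0.3,"twist":0},{"tx":0,"ty":0,"tz":0,"twist":0}]';python3 go.py 549 39 6
```

```text
time_s: 7.87
ee_pos: [551.5, 41.6, 8.6]
tcp_rot: [[-0.997, 0.082, 0.001], [0.082, 0.997, 0.0], [-0.001, 0.0, -1.0]]
contact_force: [0.2, -0.5, 0.1]
opening: 0.475
t 7.87 pos [551.5  41.6   8.6] y-dir deg 85.28 F [ 0.2 -0.5  0.1] op 0.475
shift cm [ 0.23 -0.28  0.26]
```

```bash
python3 -m jog '[{"tx":0.2,"ty":-0.2,"tz":0.3,"twist":0},{"tx":0,"ty":0,"tz":0,"twist":0}]' >/dev/null;python3 -m jog '[{"tx":0,"ty":0,"tz":0,"twist":0},{"tx":0,"ty":0,"tz":0,"twist":0},{"tx":0,"ty":0,"tz":0,"twist":0},{"tx":0,"ty":-0.3,"tz":-0.5,"twist":0}]' 1 80; python3 go.py; python3 -m jog '[{"tx":0,"ty":-0.5,"tz":-2,"twist":0},{"tx":0,"ty":-1,"tz":-3,"twist":0},{"tx":0,"ty":-2,"tz":-3.5,"twist":0},{"tx":0,"ty":-2,"tz":-3.6,"twist":0},{"tx":0,"ty":-1,"tz":-4,"twist":0}]'; python3 -m jog '[{"tx":0,"ty":0,"tz":-4,"twist":-0.017},{"tx":0,"ty":0,"tz":-2,"twist":-0.017},{"tx":0,"ty":0,"tz":0,"twist":0}]'; python3 go.py 498 -283 220
```

```text
time_s: 8.37
ee_pos: [548.2, 36.8, 9.6]
tcp_rot: [[-0.997, 0.082, -0.002], [0.082, 0.997, -0.0], [0.002, -0.0, -1.0]]
contact_force: [-0.2, -0.7, -2.3]
opening: 0.205
t 8.37 pos [548.2  36.8   9.6] y-dir deg 85.31 F [-0.2 -0.7 -2.3] op 0.205
time_s: 8.78
ee_pos: [542.1, -30.3, 171.7]
tcp_rot: [[-0.996, 0.084, -0.003], [0.084, 0.996, -0.001], [0.003, -0.002, -1.0]]
contact_force: [1.5, 1.1, -2.9]
opening: 0.209
time_s: 9.03
ee_pos: [546.7, -29.3, 237.7]
tcp_rot: [[-0.999, 0.049, 0.011], [0.049, 0.999, -0.001], [-0.011, -0.001, -1.0]]
contact_force: [1.1, -0.1, -1.1]
opening: 0.211
t 9.03 pos [546.7 -29.3 237.7] y-dir deg 87.17 F [ 1.1 -0.1 -1.1] op 0.211
shift cm [  3.63 -25.58   1.74]
```

```bash
python3 -m jog '[{"tx":0.5,"ty":-3.65,"tz":0.4,"twist":0},{"tx":0.5,"ty":-3.65,"tz":0.4,"twist":0},{"tx":0.5,"ty":-3.65,"tz":0.2,"twist":0},{"tx":0.5,"ty":-3.65,"tz":0,"twist":0},{"tx":0.5,"ty":-3.65,"tz":0,"twist":0}]' >/dev/null; python3 -m jog '[{"tx":0.5,"ty":-3.65,"tz":0,"twist":0},{"tx":0.6,"ty":-3.65,"tz":0,"twist":0},{"tx":0,"ty":0,"tz":0,"twist":0},{"tx":0,"ty":0,"tz":0,"twist":0}]'; python3 go.py 498 -283 182
python3 - <<'E'
from look import *
P=[read_camera("scene"),read_camera("top")]
im=[cv2.resize(p["frame"][t:t+130,l:l+130],(396,396),interpolation=cv2.INTER_CUBIC) for p,(l,t) in zip(P,((110,240),(360,160)))]
cv2.imwrite("pics/overpan.png",np.hstack(im)[:,:,::-1])
E
```

```text
time_s: 9.78
ee_pos: [493.7, -283.5, 219.4]
tcp_rot: [[-0.999, 0.053, -0.003], [0.053, 0.999, 0.002], [0.003, 0.001, -1.0]]
contact_force: [-0.1, 0.5, -2.2]
opening: 0.211
t 9.78 pos [ 493.7 -283.5  219.4] y-dir deg 86.95 F [-0.1  0.5 -2.2] op 0.211
shift cm [-0.44  0.07  3.74]
```

View pics/overpan.png

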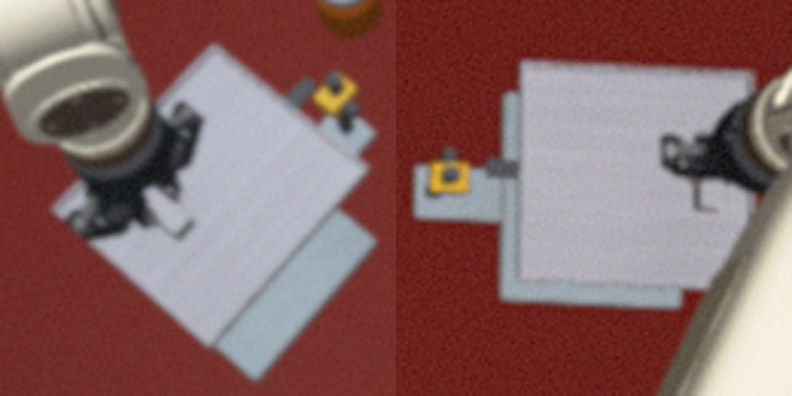

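```bash
python3 -m jog '[{"tx":-0.4,"ty":0,"tz":1.5,"twist":0},{"tx":0,"ty":0,"tz":1.5,"twist":0},{"tx":0,"ty":0,"tz":0.5,"twist":0},{"tx":0,"ty":0,"tz":0.4,"twist":0},{"tx":0,"ty":0,"tz":0.4,"twist":0}]'; python3 -m jog '[{"tx":0,"ty":0,"tz":0.4,"twist":0},{"tx":0,"ty":0,"tz":0.4,"twist":0},{"tx":0,"ty":0,"tz":0.4,"twist":0},{"tx":0,"ty":0,"tz":0,"twist":0}]';python3 -m jog '[{"tx":0,"ty":0,"tz":0.4,"twist":0},{"tx":0,"ty":0,"tz":0.4,"twist":0},{"tx":0,"ty":0,"tz":0.4,"twist":0},{"tx":0,"ty":0,"tz":0,"twist":0},{"tx":0,"ty":0,"tz":0,"twist":0}]'; python3 go.py 498 -283 145
```

```text
time_s: 10.3
ee_pos: [499.6, -280.9, 178.2]
tcp_rot: [[-0.999, 0.047, -0.0], [0.047, 0.999, 0.0], [0.0, 0.0, -1.0]]
contact_force: [0.9, -0.4, -2.7]
opening: 0.211
time_s: 10.63
ee_pos: [499.1, -281.8, 165.8]
tcp_rot: [[-0.999, 0.049, -0.001], [0.049, 0.999, 0.0], [0.001, 0.0, -1.0]]
contact_force: [-0.3, 0.6, -1.7]
opening: 0.21
time_s: 11.05
ee_pos: [499.2, -282.0, 154.1]
tcp_rot: [[-0.999, 0.049, -0.0], [0.049, 0.999, 0.0], [0.0, 0.0, -1.0]]
contact_force: [0.6, -0.5, -0.4]
opening: 0.207
t 11.05 pos [ 499.2 -282.   154.1] y-dir deg 87.2 F [ 0.6 -0.5 -0.4] op 0.207
shift cm [ 0.11 -0.11  0.91]
```

```bash
python3 -m jog '[{"tx":0,"ty":0,"tz":0.4,"twist":0},{"tx":0,"ty":0,"tz":0.4,"twist":0},{"tx":0,"ty":0,"tz":0,"twist":0},{"tx":0,"ty":0,"tz":0,"twist":0}]';python3 -m jog '[{"tx":0,"ty":0,"tz":0,"twist":0},{"tx":0,"ty":0,"tz":0,"twist":0},{"tx":0,"ty":0,"tz":0,"twist":0}]' 0.1;python3 -m jog '[{"tx":0,"ty":0,"tz":-1,"twist":0},{"tx":0,"ty":0,"tz":-2.5,"twist":0},{"tx":0,"ty":0,"tz":-3.5,"twist":0},{"tx":-1,"ty":4,"tz":0,"twist":0},{"tx":-1,"ty":4,"tz":0,"twist":0}]';python3 -m jog '[{"tx":-1,"ty":4,"tz":0,"twist":0},{"tx":0,"ty":4,"tz":0,"twist":0},{"tx":0,"ty":4,"tz":0,"twist":0},{"tx":0,"ty":4,"tz":0,"twist":0},{"tx":0,"ty":4,"tz":0,"twist":0}]'
python3 go.py 461.5 228.6 220; python3 go.py 454.6 303 220
python3 - <<'E'
from look import *
P=[read_camera("scene"),read_camera("top")]
im=[cv2.resize(p["frame"][t:t+130,l:l+130],(396,396),interpolation=cv2.INTER_CUBIC) for p,(l,t) in zip(P,((110,240),(360,160)))]
cv2.imwrite("pics/one.png",np.hstack(im)[:,:,::-1])
E
```

```text
time_s: 11.38
ee_pos: [499.3, -282.0, 146.1]
tcp_rot: [[-0.999, 0.049, -0.0], [0.049, 0.999, -0.0], [0.0, -0.0, -1.0]]
contact_force: [-1.2, 0.2, 0.3]
opening: 0.211
time_s: 11.63
ee_pos: [499.4, -282.0, 146.5]
tcp_rot: [[-0.999, 0.049, 0.0], [0.049, 0.999, -0.0], [-0.0, -0.0, -1.0]]
contact_force: [-0.0, -0.3, -0.2]
opening: 0.45
time_s: 12.05
ee_pos: [524.8, -204.8, 220.2]
tcp_rot: [[-0.999, 0.054, 0.007], [0.054, 0.999, -0.003], [-0.007, -0.002, -1.0]]
contact_force: [1.3, 0.4, -0.9]
opening: 0.447
time_s: 12.47
ee_pos: [543.0, -1.8, 217.4]
tcp_rot: [[-0.999, 0.049, 0.001], [0.049, 0.999, 0.0], [-0.001, 0.0, -1.0]]
contact_force: [0.5, -0.3, -0.2]
opening: 0.451
t 12.47 pos [543.   -1.8 217.4] y-dir deg 87.19 F [ 0.5 -0.3 -0.2] op 0.451
shift cm [ 9.26 22.62 -0.27]
t 12.47 pos [543.   -1.8 217.4] y-dir deg 87.19 F [ 0.5 -0.3 -0.2] op 0.451
shift cm [10.32 30.01 -0.27]
```

View pics/one.png

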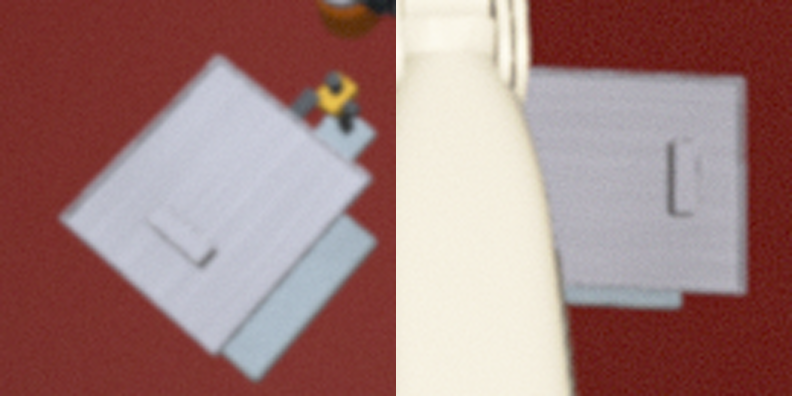

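```bash
python3 - <<'E'
from look import *
ps=[read_camera("scene") for _ in range(8)];p=ps[0]
f=np.mean([q["frame"] for q in ps],0).astype(np.uint8);l,t=205,256;k=13
pan=np.load("pan.npy");c,s=np.cos(pan[3]),np.sin(pan[3])
g=cv2.resize(f[t:t+30,l:l+30],None,fx=k,fy=k,interpolation=cv2.INTER_CUBIC)[:,:,::-1]
T=[]
for z in(None,95,101,107):
    h=g.copy()
    if z:
        x0,y0=508.1-(z-101)*.145,-87.8+(z-101)*.165
        V={(A,B,D):tuple(((proj(p,[x0+c*A*13-s*B*17,y0+s*A*13+c*B*17,z+D*10])+.5-[l,t])*k).astype(int).tolist()) for A in(-1,1) for B in(-1,1) for D in(-1,1)}
        for a in V:
            for b in V:
                if sum(i!=j for i,j in zip(a,b))==1: cv2.line(h,V[a],V[b],(0,200,0) if a[2]==b[2]==1 else (255,0,0),1)
        cv2.putText(h,str(z),(5,30),0,1,(255,255,255),2)
    T.append(h[:,:])
im=np.vstack([np.hstack(T[:2]),np.hstack(T[2:])]);cv2.imwrite("pics/blk.png",cv2.resize(im,(600,600)))
E
```

```text
(no output)
```

View pics/blk.png

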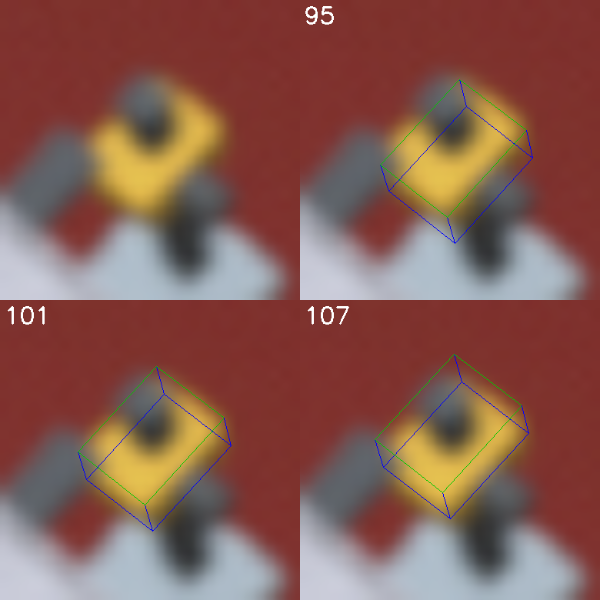

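```bash
python3 -m jog '[{"tx":1.54,"ty":3.75,"tz":0,"twist":0},{"tx":1.54,"ty":3.75,"tz":0,"twist":0},{"tx":1.54,"ty":3.75,"tz":0,"twist":0},{"tx":1.54,"ty":3.75,"tz":0,"twist":0},{"tx":1.54,"ty":3.75,"tz":0,"twist":0}]' 0.05 60 >/dev/null; python3 -m jog '[{"tx":1.54,"ty":3.75,"tz":0,"twist":0.017},{"tx":0,"ty":0,"tz":2,"twist":0.017},{"tx":0,"ty":0,"tz":3.5,"twist":0},{"tx":0,"ty":0,"tz":3,"twist":0},{"tx":0,"ty":0,"tz":0,"twist":0}]'; python3 -m jog '[{"tx":0,"ty":0,"tz":0,"twist":0},{"tx":0,"ty":0,"tz":0,"twist":0}]' >/dev/null; python3 go.py 461.5 228.6 75
```

```text
time_s: 13.8
ee_pos: [457.6, 223.1, 125.6]
tcp_rot: [[-0.996, 0.083, -0.01], [0.083, 0.996, -0.005], [0.01, -0.006, -1.0]]
contact_force: [-0.8, -1.1, -0.8]
opening: 0.478
t 13.97 pos [462.8 225.3 132.8] y-dir deg 85.18 F [ 0.4 -0.2  0.2] op 0.473
shift cm [0.17 0.32 5.78]
```

```bash
python3 -m jog '[{"tx":0.17,"ty":0.32,"tz":2,"twist":0},{"tx":0,"ty":0,"tz":2,"twist":0},{"tx":0,"ty":0,"tz":1,"twist":0},{"tx":0,"ty":0,"tz":0.4,"twist":0},{"tx":0,"ty":0,"tz":0.35,"twist":0}]';python3 -m jog '[{"tx":0,"ty":0,"tz":0,"twist":0},{"tx":0,"ty":0,"tz":0,"twist":0}]'
python3 go.py 461.5 228.6 75
```

```text
time_s: 14.38
ee_pos: [461.2, 228.9, 74.8]
tcp_rot: [[-0.997, 0.083, 0.002], [0.083, 0.997, 0.001], [-0.001, 0.001, -1.0]]
contact_force: [-0.7, -0.4, -0.4]
opening: 0.477
time_s: 14.55
ee_pos: [461.1, 229.1, 74.9]
tcp_rot: [[-0.997, 0.083, 0.002], [0.083, 0.997, 0.001], [-0.002, 0.001, -1.0]]
contact_force: [-0.3, 0.8, -0.3]
opening: 0.476
t 14.55 pos [461.1 229.1  74.9] y-dir deg 85.24 F [-0.3  0.8 -0.3] op 0.476
shift cm [-0.05 -0.04 -0.01]
```

```bash
python3 -m jog '[{"tx":0,"ty":0,"tz":0,"twist":0},{"tx":0,"ty":0,"tz":0,"twist":0},{"tx":0,"ty":0,"tz":0,"twist":0},{"tx":0,"ty":0,"tz":0,"twist":0}]' 1 80; python3 -m jog '[{"tx":0,"ty":0,"tz":-0.5,"twist":0},{"tx":0,"ty":0,"tz":-2,"twist":0},{"tx":0,"ty":0,"tz":-3.5,"twist":0},{"tx":0,"ty":0,"tz":-3.8,"twist":0},{"tx":0,"ty":0,"tz":-3.5,"twist":0}]' >/dev/null; python3 -m jog '[{"tx":0,"ty":-2,"tz":0,"twist":0},{"tx":0,"ty":-3.5,"tz":0,"twist":0},{"tx":-1,"ty":-3.6,"tz":0,"twist":0},{"tx":-2,"ty":-3.6,"tz":0,"twist":0},{"tx":-2,"ty":-3.6,"tz":0,"twist":0}]' >/dev/null;  python3 -m jog '[{"tx":-2,"ty":-3.6,"tz":0,"twist":0},{"tx":-1.8,"ty":-2,"tz":0,"twist":0},{"tx":0,"ty":0,"tz":0,"twist":0},{"tx":0,"ty":0,"tz":0,"twist":0}]'; python3 go.py 540 12 55
```

```text
time_s: 14.88
ee_pos: [460.9, 229.0, 75.0]
tcp_rot: [[-0.997, 0.083, 0.002], [0.083, 0.997, 0.0], [-0.002, 0.001, -1.0]]
contact_force: [-1.1, -1.2, 6.6]
opening: 0.209
time_s: 16.05
ee_pos: [529.6, 2.0, 205.7]
tcp_rot: [[-0.996, 0.086, -0.002], [0.086, 0.996, 0.001], [0.002, 0.0, -1.0]]
contact_force: [-0.6, 0.6, -4.9]
opening: 0.211
t 16.05 pos [529.6   2.  205.7] y-dir deg 85.08 F [-0.6  0.6 -4.9] op 0.211
shift cm [-0.99  1.08 15.07]
```

```bash
python3 -m jog '[{"tx":-0.5,"ty":0.5,"tz":3.8,"twist":0},{"tx":-0.5,"ty":0.5,"tz":3.8,"twist":0},{"tx":0,"ty":0,"tz":3.8,"twist":0},{"tx":0,"ty":0,"tz":3.2,"twist":0},{"tx":0,"ty":0,"tz":1,"twist":0}]' - 25;python3 -m jog '[{"tx":0,"ty":0,"tz":0.6,"twist":0},{"tx":0,"ty":0,"tz":0.6,"twist":0},{"tx":0,"ty":0,"tz":0.6,"twist":0},{"tx":0,"ty":0,"tz":0.6,"twist":0}]';python3 -m jog '[{"tx":0,"ty":0,"tz":0.6,"twist":0},{"tx":0,"ty":0,"tz":0.5,"twist":0},{"tx":0,"ty":0,"tz":0.4,"twist":0},{"tx":0,"ty":0,"tz":0,"twist":0}]'; python3 go.py 540 12 10
```

```text
time_s: 16.47
ee_pos: [534.9, 13.9, 45.2]
tcp_rot: [[-0.997, 0.08, -0.012], [0.08, 0.997, 0.0], [0.012, -0.001, -1.0]]
contact_force: [-1.2, -0.4, -5.0]
opening: 0.212
time_s: 16.8
ee_pos: [547.9, 12.8, 32.7]
tcp_rot: [[-0.996, 0.082, 0.016], [0.082, 0.997, 0.0], [-0.016, 0.001, -1.0]]
contact_force: [5.7, -0.7, 14.4]
opening: 0.209
time_s: 17.13
ee_pos: [553.9, 12.4, 20.5]
tcp_rot: [[-0.996, 0.083, 0.028], [0.083, 0.997, -0.0], [-0.027, 0.002, -1.0]]
contact_force: [9.6, -1.6, 12.0]
opening: 0.212
t 17.13 pos [553.9  12.4  20.5] y-dir deg 85.25 F [ 9.6 -1.6 12. ] op 0.212
shift cm [ 1.41 -0.16  1.01]
```

```bash
python3 -m jog '[{"tx":0.4,"ty":0,"tz":0.5,"twist":0},{"tx":0.3,"ty":0,"tz":0.5,"twist":0},{"tx":0,"ty":0,"tz":0.3,"twist":0},{"tx":0,"ty":0,"tz":0,"twist":0}]'; python3 -m jog '[{"tx":0,"ty":0,"tz":0,"twist":0},{"tx":0,"ty":0,"tz":0,"twist":0},{"tx":0,"ty":0,"tz":0,"twist":0}]' 0.05; python3 go.py 540 12 6
python3 - <<'E'
from look import *
p=read_camera("scene");l,t=190,190;save(p,"down2",(l,t,l+120,t+110),5)
for t in trace(p,"bar_long_mid"): print(np.round(t["bbox"]),round(t["score"],2))
E
```

```text
time_s: 17.47
ee_pos: [544.3, 13.2, 6.0]
tcp_rot: [[-0.996, 0.083, 0.022], [0.083, 0.997, 0.0], [-0.022, 0.002, -1.0]]
contact_force: [7.3, -0.6, 9.2]
opening: 0.212
time_s: 17.72
ee_pos: [534.9, 13.2, 0.6]
tcp_rot: [[-0.997, 0.083, 0.003], [0.083, 0.997, 0.0], [-0.003, 0.0, -1.0]]
contact_force: [-0.7, 0.3, -0.7]
opening: 0.472
t 17.72 pos [534.9  13.2   0.6] y-dir deg 85.27 F [-0.7  0.3 -0.7] op 0.472
shift cm [-0.52 -0.08 -0.54]
[299. 148. 336. 170.] 0.51
[236. 252. 272. 280.] 0.45
```

View pics/down2.png

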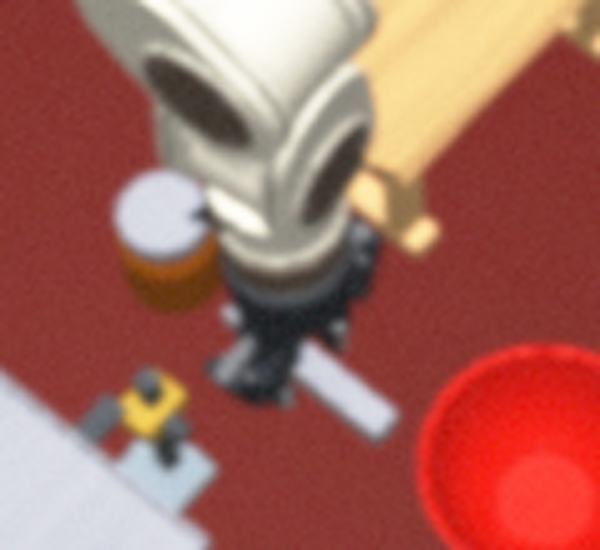

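```bash
python3 - <<'E'
from look import *
p=read_camera("scene")
for u,v in((399,410),(377,432)): print(onplane(p,190+u/5-.5,190+v/5-.5,20).round(1))
E
python3 go.py
```

```text
[604.3  18.5  20. ]
[601.9  -0.8  20. ]
t 17.87 pos [533.4  13.1  -1. ] y-dir deg 85.26 F [-0.  -0.2  0.7] op 0.478
```

```bash
python3 -m jog '[{"tx":-0.6,"ty":0,"tz":-0.5,"twist":0},{"tx":0,"ty":0,"tz":0,"twist":0},{"tx":0,"ty":0,"tz":0,"twist":0}]' ;python3 -m jog '[{"tx":0,"ty":0,"tz":0,"twist":0},{"tx":0,"ty":0,"tz":0,"twist":0},{"tx":0,"ty":0,"tz":0,"twist":0},{"tx":0,"ty":0,"tz":0,"twist":0}]' 1 100; python3 -m jog '[{"tx":0,"ty":0,"tz":-1,"twist":0},{"tx":0,"ty":0,"tz":-3,"twist":0},{"tx":0,"ty":0,"tz":-3.5,"twist":0},{"tx":0,"ty":0,"tz":-3.6,"twist":0},{"tx":0,"ty":0,"tz":-4,"twist":0}]'; python3 -m jog '[{"tx":0,"ty":0,"tz":-4,"twist":-0.017},{"tx":0,"ty":0,"tz":-2,"twist":-0.017},{"tx":0,"ty":0,"tz":0,"twist":0}]'; python3 go.py 502 -198 215
```

```text
time_s: 18.12
ee_pos: [540.5, 12.5, 4.1]
tcp_rot: [[-0.997, 0.083, 0.001], [0.083, 0.997, -0.0], [-0.001, 0.0, -1.0]]
contact_force: [0.3, -0.8, -1.0]
opening: 0.474
time_s: 18.45
ee_pos: [539.5, 12.8, 4.1]
tcp_rot: [[-0.997, 0.083, 0.0], [0.083, 0.997, 0.0], [-0.0, 0.0, -1.0]]
contact_force: [-0.8, 0.1, 3.6]
opening: 0.204
time_s: 18.87
ee_pos: [537.6, 12.3, 154.7]
tcp_rot: [[-0.997, 0.083, -0.005], [0.083, 0.997, -0.001], [0.005, -0.001, -1.0]]
contact_force: [0.7, 0.4, -4.2]
opening: 0.205
time_s: 19.12
ee_pos: [542.4, 12.4, 220.7]
tcp_rot: [[-0.999, 0.049, 0.01], [0.049, 0.999, -0.0], [-0.01, 0.0, -1.0]]
contact_force: [0.9, 1.1, -4.6]
opening: 0.204
t 19.12 pos [542.4  12.4 220.7] y-dir deg 87.22 F [ 0.9  1.1 -4.6] op 0.204
shift cm [  3.02 -21.21   0.53]
```

```bash
python3 -m jog '[{"tx":0.5,"ty":-3.5,"tz":0,"twist":0},{"tx":0.5,"ty":-3.5,"tz":0,"twist":0},{"tx":0.5,"ty":-3.5,"tz":0,"twist":0},{"tx":0.5,"ty":-3.6,"tz":0,"twist":0},{"tx":0.5,"ty":-3.6,"tz":0,"twist":0}]' >/dev/null; python3 -m jog '[{"tx":0.5,"ty":-3.5,"tz":0,"twist":0},{"tx":0,"ty":0,"tz":0,"twist":0},{"tx":0,"ty":0,"tz":0,"twist":0},{"tx":0,"ty":0,"tz":0,"twist":0}]'; python3 go.py 502 -198 155
```

```text
time_s: 19.87
ee_pos: [498.0, -197.3, 212.7]
tcp_rot: [[-0.999, 0.05, -0.004], [0.05, 0.999, 0.002], [0.004, 0.002, -1.0]]
contact_force: [-0.0, -0.1, -4.1]
opening: 0.204
t 19.87 pos [ 498.  -197.3  212.7] y-dir deg 87.14 F [-0.  -0.1 -4.1] op 0.204
shift cm [-0.43 -0.06  5.77]
```

```bash
python3 -m jog '[{"tx":-0.2,"ty":0,"tz":2,"twist":0},{"tx":-0.2,"ty":0,"tz":2,"twist":0},{"tx":0,"ty":0,"tz":1,"twist":0},{"tx":0,"ty":0,"tz":0.5,"twist":0},{"tx":0,"ty":0,"tz":0.5,"twist":0}]'; python3 -m jog '[{"tx":0,"ty":0,"tz":0.5,"twist":0},{"tx":0,"ty":0,"tz":0.5,"twist":0},{"tx":0,"ty":0,"tz":0.5,"twist":0},{"tx":0,"ty":0,"tz":0.5,"twist":0},{"tx":0,"ty":0,"tz":0.5,"twist":0}]'; python3 -m jog '[{"tx":0,"ty":0,"tz":0.5,"twist":0},{"tx":0,"ty":0,"tz":0.5,"twist":0},{"tx":0,"ty":0,"tz":0.5,"twist":0},{"tx":0,"ty":0,"tz":0.3,"twist":0},{"tx":0,"ty":0,"tz":0.2,"twist":0}]'; python3 go.py 502 -198 98
```

```text
time_s: 20.28
ee_pos: [503.0, -196.8, 153.9]
tcp_rot: [[-0.999, 0.047, -0.002], [0.047, 0.999, 0.001], [0.002, 0.001, -1.0]]
contact_force: [0.1, -1.1, -4.3]
opening: 0.203
time_s: 20.7
ee_pos: [503.9, -198.0, 130.1]
tcp_rot: [[-0.999, 0.049, 0.002], [0.049, 0.999, -0.0], [-0.002, -0.0, -1.0]]
contact_force: [0.8, -0.1, -1.8]
opening: 0.205
time_s: 21.12
ee_pos: [503.6, -198.1, 109.6]
tcp_rot: [[-0.999, 0.049, 0.001], [0.049, 0.999, -0.0], [-0.001, -0.0, -1.0]]
contact_force: [2.4, 0.5, -0.3]
opening: 0.209
t 21.12 pos [ 503.6 -198.1  109.6] y-dir deg 87.21 F [ 2.4  0.5 -0.3] op 0.209
shift cm [ 0.16 -0.    1.16]
```

```bash
python3 -m jog '[{"tx":0,"ty":0,"tz":0.3,"twist":0},{"tx":0,"ty":0,"tz":0.3,"twist":0},{"tx":0,"ty":0,"tz":0,"twist":0},{"tx":0,"ty":0,"tz":0,"twist":0},{"tx":0,"ty":0,"tz":0,"twist":0}]'; python3 - <<'E'
from look import *
F=[]
for _ in range(8): read_camera("scene");F.append(status.get_state()["contact_force"][2])
print(np.mean(F),np.std(F),status.get_state()["ee_pos"])
E
```

```text
time_s: 21.53
ee_pos: [503.3, -198.0, 104.0]
tcp_rot: [[-0.999, 0.049, 0.0], [0.049, 0.999, -0.0], [-0.0, -0.0, -1.0]]
contact_force: [0.8, 0.6, -0.5]
opening: 0.211
-0.4277952090745684 0.5038482730210536 [ 503.28816367 -198.01749019  103.85472164]
```

```bash
python3 -m jog '[{"tx":0,"ty":0,"tz":0.3,"twist":0},{"tx":0,"ty":0,"tz":0.2,"twist":0},{"tx":0,"ty":0,"tz":0,"twist":0},{"tx":0,"ty":0,"tz":0,"twist":0}]' >/dev/null;python3 -m jog '[{"tx":0,"ty":0,"tz":0,"twist":0},{"tx":0,"ty":0,"tz":0,"twist":0},{"tx":0,"ty":0,"tz":0,"twist":0}]' 0.1;python3 -m jog '[{"tx":0,"ty":0,"tz":-1,"twist":0},{"tx":0,"ty":0,"tz":-2.5,"twist":0},{"tx":0,"ty":0,"tz":-3.5,"twist":0},{"tx":0,"ty":0,"tz":-3.5,"twist":0},{"tx":3,"ty":-2,"tz":-2,"twist":0}]'; python3 -m jog '[{"tx":3.5,"ty":-2,"tz":0,"twist":0},{"tx":3.5,"ty":-2,"tz":0,"twist":0},{"tx":3.5,"ty":-2,"tz":0,"twist":0},{"tx":3.5,"ty":-2,"tz":0,"twist":0},{"tx":3,"ty":-2,"tz":0,"twist":0}]'; python3 -m jog '[{"tx":0,"ty":0,"tz":0,"twist":0},{"tx":0,"ty":0,"tz":0,"twist":0},{"tx":0,"ty":0,"tz":0,"twist":0},{"tx":0,"ty":0,"tz":0,"twist":0},{"tx":0,"ty":0,"tz":0,"twist":0}]'>/dev/null; python3 - <<'E'
from look import *
A={}
for n in("scene","top"):
    ps=[read_camera(n) for _ in range(8)];A[n]=(ps[0],np.mean([q["frame"] for q in ps],0).astype(np.uint8))
tiles=[]
for n,(l,t,w) in(("scene",(110,245,130)),("top",(360,160,130)),("scene",(200,256,36)),("top",(362,195,36))):
    f=A[n][1][t:t+w,l:l+w];tiles.append(cv2.resize(f,(300,300),interpolation=cv2.INTER_CUBIC)[:,:,::-1])
np.savez("fin.npz",s=A["scene"][1],t=A["top"][1])
cv2.imwrite("pics/final.png",np.vstack([np.hstack(tiles[:2]),np.hstack(tiles[2:])]))
E
```

```text
time_s: 22.52
ee_pos: [503.0, -197.9, 98.8]
tcp_rot: [[-0.999, 0.049, -0.001], [0.049, 0.999, 0.0], [0.001, 0.0, -1.0]]
contact_force: [0.7, 1.0, -1.1]
opening: 0.453
time_s: 22.93
ee_pos: [477.4, -215.4, 228.4]
tcp_rot: [[-0.999, 0.043, 0.009], [0.043, 0.999, -0.002], [-0.009, -0.001, -1.0]]
contact_force: [1.0, -2.7, 0.9]
opening: 0.447
time_s: 23.35
ee_pos: [295.4, -308.2, 224.9]
tcp_rot: [[-0.999, 0.048, 0.0], [0.048, 0.999, -0.001], [-0.0, -0.001, -1.0]]
contact_force: [-0.1, -0.4, -0.1]
opening: 0.454
```

View pics/final.png

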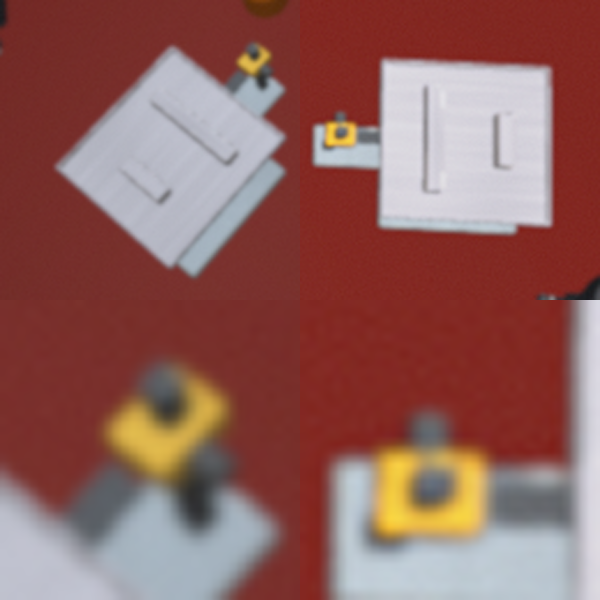

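```bash
cat > fin.py <<'E'
from look import *
from scipy.optimize import least_squares
P=[read_camera("scene"),read_camera("top")]
k=300/130
S=np.array([(172,45),(285,137),(170,270),(56,167)])/k+[110,245]-.5
T=np.array([(81,59),(251,67),(250,227),(79,219)])/k+[360,160]-.5
off=np.array([(95,100),(95,-100),(-95,-100),(-95,100)])
best=None
for fl in(1,-1):
  for sh in range(4):
    SS=np.roll(S[::fl],sh,axis=0)
    def rs(q):
        c,s=np.cos(q[3]),np.sin(q[3]);r=[]
        for o,a,b in zip(off,SS,T):
            X=[q[0]+c*o[0]-s*o[1],q[1]+s*o[0]+c*o[1],q[2]]
            r+=list(proj(P[0],X)-a)+list(proj(P[1],X)-b)
        return r
    z=least_squares(rs,[500,-238,100,0])
    if best is None or z.cost<best[0]: best=(z.cost,z.x,rs(z.x))
print(best[1].round(3),np.round(best[2],1))
k=300/36
def tri(a,b):
    a=np.array(a)/k+[200,256]-.5;b=np.array(b)/k+[362,195]-.5
    f=lambda X:np.r_[proj(P[0],X)-a,proj(P[1],X)-b]
    z=least_squares(f,[506,-109,100]);return z.x.round(1),f(z.x).round(1)
print("tip",tri((122,178),(190,197)))
pan=np.load("pan.npy");c,s=np.cos(pan[3]),np.sin(pan[3])
# z of rim-predicted tip in scene only
for z in(86,92,98,104,110):
  print(z,*[((proj(p,[pan[0]-s*129+c*d,pan[1]+c*129+s*d,z+2])+.5-o)*k).round() for p,o in((P[0],[200,256]),(P[1],[362,195])) for d in(-8,8)])
# block wire corners per z
for z in(92,95,98,101,104):
  r=[]
  for p,o in((P[0],[200,256]),(P[1],[362,195])):
    u=np.array([(proj(p,[508.1-(z-101)*.145+c*A*13-s*B*17,-87.8+(z-101)*.165+s*A*13+c*B*17,z+D*10])+.5-o)*k for A in(-1,1) for B in(-1,1) for D in(-1,1)]);r+=list(np.r_[u.min(0),u.max(0)].round())
  print(z,r)
for n in("short","middle","long"):
  for p in P:
    for t in trace(p,f"bar_{n}_mid")[:3]: print(n,np.round(t["bbox"]),round(t["score"],2))
for l,ref in(("basin",(332.4,152.8)),("jar",(335.5,249.8)),("brush",(233.3,297.6))):
    t=trace(P[1],l)
    if t: ys,xs=np.nonzero(t[0]["pixels"]);print(l,xs.mean()-ref[0],ys.mean()-ref[1])
E
python3 fin.py
```

```text
[ 4.99035e+02 -2.38245e+02  9.51710e+01 -5.20000e-02] [-0.2 -0.2  0.9  0.7 -0.1 -1.2 -0.7  0.6  0.2 -0.1  0.  -0.7  0.2  0.8
  0.6 -0.9]
tip (array([ 506.3, -110.4,   95.3]), array([ 0.6, -0.1,  0.5,  0.4]))
86 [115. 169.] [149. 196.] [186. 227.] [187. 180.]
92 [113. 162.] [147. 189.] [189. 225.] [190. 177.]
98 [111. 156.] [145. 183.] [193. 222.] [193. 174.]
104 [109. 149.] [143. 176.] [196. 220.] [196. 172.]
110 [107. 142.] [141. 169.] [199. 217.] [200. 169.]
92 [np.float64(110.0), np.float64(71.0), np.float64(237.0), np.float64(208.0), np.float64(72.0), np.float64(147.0), np.float64(186.0), np.float64(238.0)]
95 [np.float64(109.0), np.float64(66.0), np.float64(236.0), np.float64(203.0), np.float64(72.0), np.float64(147.0), np.float64(186.0), np.float64(238.0)]
98 [np.float64(108.0), np.float64(61.0), np.float64(235.0), np.float64(198.0), np.float64(72.0), np.float64(147.0), np.float64(186.0), np.float64(238.0)]
101 [np.float64(107.0), np.float64(56.0), np.float64(234.0), np.float64(193.0), np.float64(72.0), np.float64(147.0), np.float64(186.0), np.float64(238.0)]
104 [np.float64(105.0), np.float64(50.0), np.float64(233.0), np.float64(188.0), np.float64(72.0), np.float64(147.0), np.float64(186.0), np.float64(238.0)]
short [166. 316. 184. 334.] 0.53
short [441. 207. 453. 232.] 0.7
middle [274. 173. 298. 183.] 0.54
middle [231. 222. 244. 254.] 0.49
long [355. 180. 390. 194.] 0.74
long [304. 148. 339. 170.] 0.61
long [359. 134. 364. 162.] 0.5
long [412. 196. 422. 245.] 0.97
long [122. 189. 160. 215.] 0.84
long [167. 148. 199. 179.] 0.65
basin -0.20620549338758565 -0.28423194303155697
jar 0.4160671462829555 -0.1525179856115244
brush -1.2507908611599419 0.37715289982423883
```

```bash
cat > edge.py <<'E'
from look import *
from scipy.optimize import least_squares
from scipy.ndimage import map_coordinates
P=[read_camera("scene"),read_camera("top")]
d=np.load("fin.npz");I=[d["s"].astype(float),d["t"].astype(float)]
yaw=-.050;c,s=np.cos(yaw),np.sin(yaw)
W=lambda q,o:np.array([q[0]+c*o[0]-s*o[1],q[1]+s*o[0]+c*o[1],q[2]+o[2]])
def meas(q,i,a,b,ts,ch,v=0):
    A,B=proj(P[i],W(q,a)),proj(P[i],W(q,b));n=np.array([-(B-A)[1],(B-A)[0]]);n/=np.hypot(*n);out=[]
    r=np.arange(-3.5,3.51,.25)
    pr=[]
    for t in ts:
        m=A+t*(B-A);X=m+r[:,None]*n
        pr.append(map_coordinates(I[i]@ch,[X[:,1],X[:,0]],order=1))
    g=np.abs(np.gradient(np.mean(pr,0)));g[g<.4*g.max()]=0
    k=g.argmax();lo=max(0,k-5);w=g[lo:k+6];o=(w*r[lo:k+6]).sum()/w.sum()
    if v: print("  prof",np.mean(pr,0)[::2].round().astype(int),round(o,2))
    return o
def fit(q,E):
    for _ in range(6):
        o=np.array([meas(q,*e) for e in E])
        J=np.zeros((len(E),3))
        for j in range(3):
            for k,(i,a,b,ts,ch) in enumerate(E):
                A,B=proj(P[i],W(q,a)),proj(P[i],W(q,b));n=np.array([-(B-A)[1],(B-A)[0]]);n/=np.hypot(*n)
                dq=np.zeros(3);dq[j]=1;m=(np.array(a)+b)/2;J[k,j]=(proj(P[i],W(q+dq,m))-proj(P[i],W(q,m)))@n
        q=q+np.linalg.lstsq(J,o,rcond=None)[0]*.8
    print(q.round(1),"res",np.array([meas(q,*e,1) for e in E]).round(2));return q
G=np.array([0,1,0.]);Bc=np.array([0,0,1.])
def edges(hx,hy,hz,blk):
    T=lambda x,y,z:(x,y,z)
    full=np.linspace(.1,.9,25)
    E=[(0,(-hx,-hy,hz),(-hx,hy,hz),np.linspace(.05,.35,7) if blk else full,G),     # scene UL
       (0,(-hx,hy,hz),(hx,hy,hz),np.linspace(.25,.85,9) if blk else np.linspace(.05,.35,12),G),  # scene UR
       (1,(hx,hy,hz),(hx,-hy,hz),np.r_[.15:.3:4j,.72:.88:4j] if blk else full,G)]  # top: +x edge
    E.append((1,(hx,hy,-hz),(-hx,hy,-hz),np.linspace(.45,.7,6),Bc) if blk else (1,(hx,-hy,hz),(-hx,-hy,hz),full,G))
    return E
print("block");b=fit(np.array([508,-88,101.]),edges(13,17,10,1))
print("pan");p=fit(np.array([500,-238,97.]),edges(95,100,0,0))
print("pointer - block:",p[2]-3-b[2])
E
python3 edge.py
```

```text
block
  prof [ 47  48  48  50  56  67  85 107 129 148 162 170 173 174 173] 0.04
  prof [ 47  48  48  50  55  64  78  97 115 128 136 136 130 123 115] -0.09
  prof [ 49  49  49  49  53  67  86 113 140 160 177 183 184 181 176] 0.04
  prof [ 65  67  67  68  75  93 115 145 170 189 203 208 208 202 189] -0.05
[507.9 -88.2  99.7] res [ 0.04 -0.09  0.04 -0.05]
pan
  prof [ 45  46  46  48  52  61  75  92 109 123 134 144 154 164 173] 0.03
  prof [ 47  48  49  52  58  71  88 107 126 142 154 164 173 180 184] -0.18
  prof [ 38  38  37  39  44  58  79 103 129 150 167 180 189 198 205] 0.02
  prof [ 39  38  37  38  42  58  82 108 135 152 164 173 180 190 200] 0.07
[ 500.  -238.4  103.2] res [ 0.03 -0.18  0.02  0.07]
pointer - block: 0.534519927895829
```

```bash
python3 go.py; python3 -c "
from rig import workorder
print(workorder.job_done())"
```

```text
t 25.22 pos [ 297.6 -308.1  223.8] y-dir deg 87.2 F [-0.   0.2  0.1] op 0.454
the job is handed in; nothing more can be done
None
```

I laid the short bar (200 g) and the long bar (400 g) flat, side by side, in the pan and handed the job in at 25 s of the 67 s allowed. The middle bar stayed in the rack. I first turned each bar from its 35° slope to flat by setting it on the bare table. I then lowered each one with the pan at about 60 mm/s and let go only once the pan was carrying nearly all its weight.

**Last checks:**
- **Bars:** in the final picture both bars lie flat inside the pan, clear of each other, and the networks find the middle bar still in the rack.
- **Bystanders:** the basin, jar and brush are within about 1 pixel (3 mm) of where they started.
- **Arm:** it was withdrawn, and the force reading was about 0 N.

**Disagreement:** my height estimates for the pointer did not agree.
- **By hand:** points picked by hand in the pictures put the pointer 6–8 mm below the block's centre, close to the 8.5 mm limit. They probably read low, because the pan's side walls were included.
- **By edges:** a finer fit, using the same edges on pan and block, put the pointer 0.5 mm above the block's centre. That makes the starting gap about 72 mm, which fits the 600 g I loaded. I trusted this one.

**Contact:** while I was setting down the first bar, a sideways force of about 15 N appeared, probably the gripper body against the rack's side. It is below the 40 N limit and went away when I moved clear.

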